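Refit the crank of a screw pill crusher and wind it shut

TASK

The crank has been taken off the stainless screw-type pill crusher. Put it back on: turn it so that the D-shaped bore in its hub matches the flat on the spindle, and seat it fully home; then let go, take the crank by its upright knob and wind the press clockwise (seen from above) right down to its stop. Leave the crank seated on the spindle and do not disturb the egg timer, the thermometer or the jar.

Things in the scene. Friction and masses are not known exactly. Their poses are not given: they have to be found in the camera images.
- crank: Loose crank (steel hub, light arm), 0.39 kg, lying right way up (z up) on the shelf. Origin: on the hub bore's axis, at the hub's underside; x along the arm from hub to knob. Hub 48 mm wide, 34 mm high. Arm: bar 16 mm wide, 14 mm high, flush with the hub's underside, clear to grip from x = 26 to 88 mm, ending at x = 118; balance point about x = 17 mm.
- crank_bore (a point): Mouth of the hub's bore in its underside (the crank's origin, same axes). The bore is D-shaped and goes right through: 28.4 mm wide, its flat on the arm's side (+x), 8.2 mm from the axis.
- knob_grip (a point): Middle of the black barrel knob standing on the arm's end: the crank's point x = 105 mm, 38 mm above its underside, same axes. The knob is 25 mm in diameter, from 17 to 59 mm above the underside, and turns freely on its own upright axis, so a crank carried by the knob swings about it.
- crank_knob: The same knob; origin on its axis at its lower end. It spins, so its heading means nothing.
- spindle_seat (a point): On the spindle's axis, on the 48 mm wide shoulder where the crank's underside rests when home; 112 mm above the shelf. x: the way the D-shaft's flat faces (the crank's x must point the same way); z up; turns with the spindle. The D-shaft rises 36 mm above it: 26 mm diameter, flat 7 mm from the axis, top 3 mm stepped in 1.2 mm. Fit 1.2 mm all round, about 6 degrees of play.
- spindle (a joint): Turn of the spindle (rad), growing clockwise seen from above. Starts between 0 and 1.4, stops hard at 5.6 (press shut). Turns stiffly (0.05 N m, or 0.5 N at the knob, 105 mm out) and stays where left; the crosshead below the bridge sinks 2.5 mm per rad.
- crusher: The pill crusher, fixed on the shelf; origin under its centre. Foot 110 mm (x) by 124 mm (y), cup 64 mm wide on it, columns at y = +-48 mm, bridge 50 mm (x) by 124 mm (y) with its top 106 mm above the shelf, spindle upright through its middle. The shelf's top is 50 mm above the work surface, 350 mm deep (x 0.39 to 0.74 m), 980 mm long.
- egg_timer: Green egg timer with a turning knob on top, 65 mm wide, 67 mm tall, loose on the shelf, origin under its centre. Leave it alone.
- thermometer: White round dial thermometer on its foot, 104 mm across, 110 mm tall, loose, origin under its foot's centre, dial towards x. Leave it alone.
- spice_jar: Closed glass spice jar, 44 mm wide, 95 mm tall, loose, origin under its centre. Leave it alone.

How it is judged:
By the outcome, as a careful person would: the job done as asked, in the order asked, and still so for the second after the job is handed in, with the robot touching nothing.
It also fails if it takes over 67 s, if anything falls off the work surface, if the arm or the gripper's body presses on something with over 40 N, if the wrist force passes 120 N, or if a joint passes its speed limit or range.

ROBOT

A 7-joint arm with a two-finger parallel gripper is mounted at the origin on the work surface. World frame = base frame: x ahead of the robot, y to its left, z up, the work surface at z = 0. Lengths are in mm, angles in rad, forces in N, time in s.
With the tool pointing down it reaches from about 425 to 1025 mm from the base axis. Payload 9.4 kg.
Tool frame: the origin (TCP) lies at the very end of the fingers, on their centre line; the grasp point (between the pads) lies 19 mm behind it (robot.hold_point_z is the distance from the TCP to the grasp point, in mm); z points along the fingers, y is the line along which they close (so a half turn about z gives the same grasp; the last joint's range is limited). The gripper opens to 85 mm and grips with 20 to 120 N. Pads are 22 mm wide; open, the fingers measure 114 mm over their backs; the gripper's body (76 mm by 85 mm) begins 54 mm behind the grasp point. The pads swing forward as they close: fully open they stand 13 mm farther back than shut.
Start: joints at [-1.277, 0.599, -0.003, 1.599, 0.002, 0.943, -0.08], TCP at [262.716, 675.725, 231.275] pointing down, gripper open.
Joint ranges: [-2.57, 2.57], [-0.35, 1.97], [-1.29, 1.29], [0.11, 2.56], [-1.05, 4.19], [0.11, 1.86], [-2.63, 2.63]. Speed limits (rad/s): [2.22, 2.22, 3.01, 3.01, 3.14, 3.14, 3.14].

INTERFACE

Orientations are given as a rotation vector (axis times angle).
In Python, from plant import robot, camrig, workorder gives the robot as it stands (robot), with the cameras (camrig) and the job (workorder).
- The arm moves only by the tool steer_hand, called after "Request:" as a command line: name --argument value ..., lists and objects as JSON in quotes. Schema: {"type":"object","properties":{"increments":{"type":"string"},"grip_force":{"type":"number"},"only":{"type":"string"},"quiet":{"type":"boolean"},"lines":{"type":"string"}},"required":["increments"],"additionalProperties":false}. increments is a string of 1 to 12 rows, parted by semicolons, with the numbers parted by spaces; each row has 7 numbers: dx, dy, dz in shares of 600 mm (1.0 is 600 mm), then a rotation vector rx, ry, rz in parts of the range, where 1.0 means pi/2 rad, then the opening from 0.0 (shut) to 1.0 (fully open); each row is the pose to reach, as a shift and turn from the pose commanded when the call began, along the tool's axes at that moment; what a row does not reach only later rows make up. A row lasts 1/10 s, in which the tool goes at most 50 mm and 0.15 rad, less where a joint would pass 70% of its speed; a pose out of reach is approached as far as the arm can. The fingers move at their own pace and stop on an object; grip_force is the grip in N (left out, the last holds). Time passes only in rows, so rows that do not move let the fingers close. The tool returns the time, the measured TCP pose, the force, the opening and the grip force at its end. only (a regular expression) keeps the lines of the reply that match it, lines (a string "A,B") keeps lines A to B, and quiet returns only ok. Input that does not fit is refused with a message, and nothing moves.
- robot.get_obs(): the state, without advancing time (a new reading comes with each control period).
- camrig.read_camera(name): name is "side" or "top"; returns a dict with "img" (400x640x3 uint8, red, green, blue), "fx", "fy", "cx", "cy" (pixels), "k1" (the pictures are not rectified: a ray, as slopes to the right and down, at radius r is drawn at 1 + k1 r^2 times it, then the intrinsics apply), "R" (3x3) and "t" (3): a world point X has camera coordinates R X + t. Camera axes: x right, y down, z forward; pixel columns grow to the right and rows downward; lengths in mm; the calibration is good to about 2 mm. A picture is of the moment at which its call begins. There is no depth.
- workorder.close_job(): hands the job in; it is judged then, once.
The state is a dict: "time_s": time; "joint_pos": joint angles; "qvel": joint speeds; "joint_efforts": joint torques, N m; "position": TCP position; "tool_rot": TCP orientation; "contact_force": force on the tool from outside, world axes, zero at the start; "wrist_torque": the same for the moment, N m; "width": opening from 0.0 (shut) to 1.0 (fully open); "gripper_force": force on a finger pad.
Only numpy, scipy, OpenCV 4.12 (cv2) and the standard library are available. Lean on these libraries where they do the work, as an engineer would, in place of code of your own. Each camera call takes 0.05 s, during which the arm holds its last target. There are 200 camera calls.

## Working session

There is one attempt and no reset: what is moved stays moved. The work goes in short steps, Python scripts to look and compute and a tool call to move; the robot and the scene stay as the last step left them, time stands still between calls to the robot, and variables do not carry over. Pictures are saved under pics/ and viewed, at most 10 in all, crops included, and the job is handed in when it is done.

```bash
ls; mkdir -p pics
```

Run:
```python
from plant import robot, camrig, workorder
import cv2
o=robot.get_obs();print({k:o[k] for k in('time_s','position','tool_rot','contact_force','width')},robot.hold_point_z)
for n in('side','top'):
    c=camrig.read_camera(n);cv2.imwrite(f'pics/{n}0.png',c['img'][:,:,::-1]);print(n,c['fx'],c['fy'],c['cx'],c['cy'],c['k1'],c['R'],c['t'])
```

```text
pics
plant.py
{'time_s': 0.0, 'position': array([262.53388522, 675.27307459, 230.4049558 ]), 'tool_rot': array([-5.78977447e-01, -3.08759635e+00,  2.44680903e-03]), 'contact_force': array([ 0.01902397, -0.56233241,  0.64398857]), 'width': 1.0016879408715231} 18.700000000000003
side 379.3678227970693 379.3678227970693 315.9569354908273 192.45501376318455 0.00022262928836493996 [[ 0.7832186  -0.62173535 -0.003713  ]
 [-0.3297936  -0.4103735  -0.85019396]
 [ 0.52707192  0.66711225 -0.52645649]] [-446.80996224  307.98312284  888.21218113]
top 445.6561952699775 445.6561952699775 315.4070472726322 188.6606891483294 -0.06845119410848655 [[ 0.00797271 -0.99995134 -0.00580992]
 [-0.9809475  -0.00669309 -0.19415767]
 [ 0.19410934  0.00724719 -0.98095313]] [  -9.66858665  620.80299765 1264.01415879]
```

View pics/side0.png

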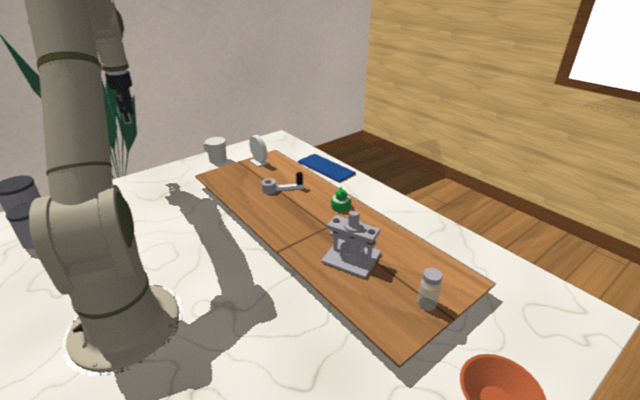

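View pics/top0.png

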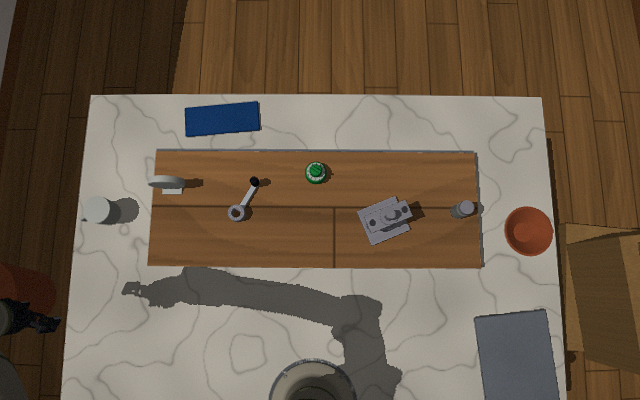

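The side view shows the crank's hub at about (269,186), its knob at (299,179) and the spindle at (354,220). In the top view the hub is at (238,213), the knob at (254,183), the spindle near (394,214), the jar at (466,208) and the timer at (316,172). Next I'll zoom in with one composite.

Create h.py:
```python
import numpy as np,cv2
from plant import robot, camrig, workorder
from scipy.spatial.transform import Rotation as Ro
def cam(n):return camrig.read_camera(n)
def ray(c,u,v):
    K=np.array([[c['fx'],0,c['cx']],[0,c['fy'],c['cy']],[0,0,1.]])
    p=cv2.undistortPoints(np.array([[[u,v]]],float),K,np.array([c['k1'],0,0,0.]))[0,0]
    R=np.array(c['R']);o=-R.T@np.array(c['t']);d=R.T@np.array([*p,1]);return o,d/np.linalg.norm(d)
def onz(c,u,v,z):
    o,d=ray(c,u,v);return o+d*(z-o[2])/d[2]
def tri(c1,p1,c2,p2):
    A=0;b=0;L=[]
    for c,p in((c1,p1),(c2,p2)):
        o,d=ray(c,*p);P=np.eye(3)-np.outer(d,d);A=A+P;b=b+P@o;L.append((P,o))
    X=np.linalg.solve(A,b);return X,[round(float(np.linalg.norm(P@(X-o))),1) for P,o in L]
def proj(c,X):
    p=np.array(c['R'])@X+c['t'];K=np.array([[c['fx'],0,c['cx']],[0,c['fy'],c['cy']],[0,0,1.]])
    return cv2.projectPoints(np.array([p]),np.zeros(3),np.zeros(3),K,np.array([c['k1'],0,0,0.]))[0][0,0]
def crop(c,x,y,w,h,s):return cv2.resize(np.ascontiguousarray(c['img'][y:y+h,x:x+w,::-1]),None,fx=s,fy=s,interpolation=cv2.INTER_CUBIC)
def local(X):
    o=robot.get_obs();return Ro.from_rotvec(o['tool_rot']).inv().apply(X-o['position'])
```

Run:
```python
from h import *
t=cam('top');s=cam('side')
a=np.hstack([crop(t,220,170,50,60,7)[:280*7//7,:350],crop(t,352,190,64,60,7)[:, :448]][:1]+[]) if 0 else None
A=crop(t,220,168,50,37*60//37,5);B=crop(t,352,190,110,60,5)
C=crop(s,255,160,60,60,5);D=crop(s,315,200,100,60,5)
cv2.imwrite('pics/z.png',np.vstack([np.hstack([A,B]),np.hstack([C,D])]))
```

```text
(no output)
```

View pics/z.png

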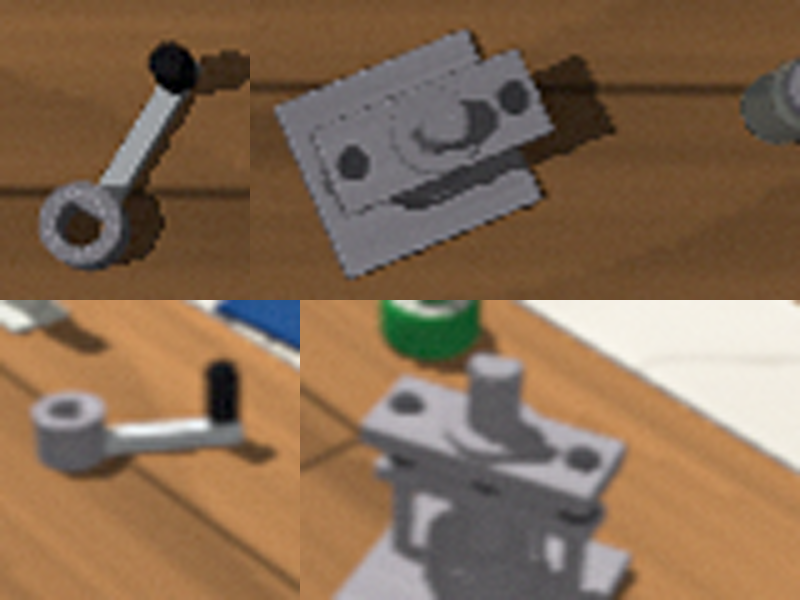

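The composite shows the hub ring at top-view (236.4,212.4), the knob top at (254.6,181.2) and the shaft top near (392,215). The flat is too small to read here, so I'll take the first measurements and stretch the shaft crop.

Run:
```python
from h import *
t=cam('top');s=cam('side')
np.set_printoptions(precision=1,suppress=True)
# crank: side px hub top centre, knob top
hubS=(255+68/5,160+(410-300)/5); knS=(255+222/5,160+(368-300)/5)
print('hub',tri(t,(236.4,212.4),s,hubS));print('knob',tri(t,(254.6,181.2),s,knS))
print('shaft',tri(t,(392.4,215),s,(315+(495-300)/5,200+(366-300)/5)))
# bridge dark column tops
for a,b in(((353,162),(407,403)),((514,97),(583,458))):
  print('col',tri(t,((a[0]-250)/5+352,a[1]/5+190),s,(315+(b[0]-300)/5,200+(b[1]-300)/5)))
def st(i):
    g=i.astype(float);return np.clip((g-60)*1.5,0,255).astype(np.uint8)
A=crop(t,375,197,33,36,12);D=crop(s,338,205,33,36,12)
cv2.imwrite('pics/z2.png',np.hstack([st(A),st(D)]))
```

```text
hub (array([544.3, 223.1,  84.9]), [0.1, 0.1])
knob (array([632.8, 169.1, 109.6]), [1.0, 1.0])
shaft (array([ 523.9, -208.6,  200.7]), [0.3, 0.3])
col (array([ 509.4, -161.6,  158.4]), [0.0, 0.0])
col (array([ 545.6, -250.2,  159.1]), [0.2, 0.2])
```

View pics/z2.png

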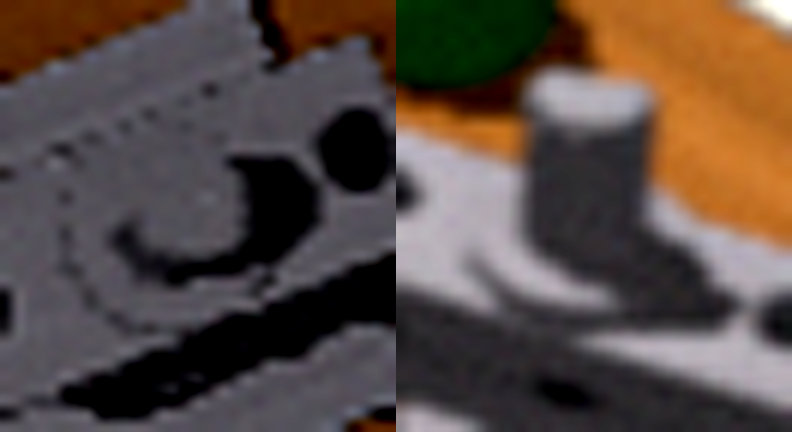

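The stretched crop shows the shaft's lit top face in the side view, at about zoomed x 525–655, y 68–130. In the top view a straight shadow edge at zoomed x≈245 suggests the flat faces roughly −y. I'll measure the outline by casting the top-face contour onto its plane.

Run:
```python
from h import *
np.set_printoptions(precision=1,suppress=True,linewidth=200)
S=[cam('side') for _ in range(4)];T=[cam('top') for _ in range(4)]
s=dict(S[0]);s['img']=np.mean([q['img'] for q in S],0).astype(np.float32)
t=dict(T[0]);t['img']=np.mean([q['img'] for q in T],0).astype(np.float32)
print('side blue');print(s['img'][208:220,346:366,2].astype(int))
print('top blue');print(t['img'][205:222,380:406,2].astype(int))
b=cv2.resize(s['img'][200:225,338:371,2],None,fx=10,fy=10,interpolation=cv2.INTER_CUBIC)
m=(b>120).astype(np.uint8);m[:, :100]=0;m[:,205:]=0;m[150:]=0
cs=max(cv2.findContours(m,0,1)[0],key=cv2.contourArea)[:,0]
P=np.array([onz(s,338+(x+.5)/10-.5,200+(y+.5)/10-.5,198)[:2] for x,y in cs])
c=(P.max(0)+P.min(0))/2;print('bbox',P.min(0),P.max(0))
c0,r=cv2.minEnclosingCircle(P.astype(np.float32));print(c0,r)
a=np.degrees(np.arctan2(*(P-c0).T[::-1]));rr=np.hypot(*(P-c0).T)
for k in range(-180,180,15):
  q=(a>=k)&(a<k+15);print(k+7,rr[q].mean().round(1) if q.any() else None,end='; ')
```

```text
side blue
[[ 41  39  40  38  40  42  39  46  69  82  83  82  81  79  79  79  81  83  82  84]
 [ 39  41  37  38  41  43  39  45  64  79  84  84  82  82  80  81  80  80  82  82]
 [ 39  36  43  59  83  94  88  81  80  87  90  90  86  83  79  82  77  80  81  80]
 [ 38  40  58 109 153 169 157 147 142 133 129 126 112  94  84  84  81  79  80  80]
 [ 36  47  84 141 175 185 181 176 176 173 175 172 154 117  91  84  84  83  81  80]
 [ 36  51  91 132 161 179 182 183 182 183 184 182 161 123  91  86  85  86  81  82]
 [ 51  56  82 108 139 161 171 171 175 172 172 159 132 100  86  89  87  86  87  84]
 [ 81  77  90 105 112 116 127 133 137 137 129 115  99  87  86  89  88  88  87  84]
 [ 80  82  88  94  94  95 108 110 102  96  96  96  92  86  86  89  91  88  88  89]
 [ 97  91  88  92  92  92  96  94  90  89  90  92  91  86  85  85  88  91  91  89]
 [150 131 105  91  91  91  90  92  93  92  92  90  90  84  85  83  86  87  87  90]
 [181 172 139 102  89  92  91  94  91  91  90  92  93  87  85  81  84  84  87  88]]
top blue
[[121 118 117 116 117 122 121 126 123 117 109 120 113 115 118 118 116 119 120 118 11
[... 1358 characters left out ...]
90  60  60  55  55  54  81 122 121 120 120 122 123 121]
 [ 99 103 119 120 122 114  82  76  73  62  56  42  50  52  52  78 110  89 123 120 122 125 127 105  67  48]
 [118 109 117 118 121 118 100 100  89  59  81 118 117 116 118 116  93  79 125 123 124 105  67  54  59  52]
 [119 114 102 117 118 120 120 120 120 118 120 122 121 119 118 108  93 129 113  77  56  62  58  59  59  60]]
bbox [ 514.7 -215.5] [ 539.9 -191.3]
(527.3633422851562, -203.70562744140625) 12.70446491241455
-173 10.6; -158 8.7; -143 7.9; -128 7.6; -113 7.9; -98 9.0; -83 11.0; -68 11.3; -53 10.5; -38 10.4; -23 11.1; -8 12.2; 7 10.7; 22 9.0; 37 8.5; 52 8.7; 67 9.7; 82 11.6; 97 12.4; 112 12.6; 127 12.4; 142 12.3; 157 12.2; 172 12.4;
```

Run:
```python
from h import *
np.set_printoptions(precision=1,suppress=True,linewidth=220)
s=cam('side');t=cam('top')
for z in(156,162,195,198):
  X=np.array([526.,-206,z]);print(z,'side',proj(s,X),'top',proj(t,X))
print('hub side');print(s['img'][180:196,258:284,2].astype(int))
print('hub px',proj(s,np.array([544.3,223,84])),proj(s,np.array([544.3,223,50])))
print('knob top shadow');print(t['img'][176:192,246:276,0].astype(int))
print(proj(t,np.array([633,169,109.])),proj(t,np.array([633,169,50.])))
print('side shaft');print(s['img'][212:232,344:366,2].astype(int))
```

```text
156 side [353.1 227.1] top [388.7 216.5]
162 side [353.2 225.2] top [389.  216.2]
195 side [353.9 214.3] top [391.  214.6]
198 side [353.9 213.3] top [391.2 214.4]
hub side
[[ 75  77  72  89 122 156 168 151 136 122 114 117 133 170 194 193 176 138  96  77  79  80  79  78  79  78]
 [ 75  74  86 128 164 175 154 120  94  91  87  89 119 163 190 198 185 155 110  82  77  78  80  73  80  74]
 [ 72  72  90 138 173 178 149 110  88  87  85  88 113 154 179 185 174 144 101  83  80  79  76  76  75  72]
 [ 74  71  79 119 158 180 173 152 132 120 113 123 137 166 172 172 154 115  87  80  76  78  77  75  72  71]
 [ 74  73  74  95 131 165 180 175 177 173 164 164 166 167 151 126 102  82  94 104 111 119 130 139 138 137]
 [ 74  74  76  88 100 112 134 141 142 142 143 138 134 116 104  88  82  89 117 146 176 200 224 231 232 227]
 [ 78  71  74  84  90  92  90  98  99 100  96  98  95  93  87  85  84  86 109 135 186 221 230 233 233 233]
 [ 77  77  78  82  91  91  91  89  89  90  92  94  89  90  92  87  82  91 107 121 148 159 161 160 155 153]
 [ 78  79  76  83  92  95  91  89  92  91  94  93  91  89  90  86  87  
[... 3965 characters left out ...]
0  88  92  94  95  91  88  86  90 110 146 168 170 179 179 169]
 [172 176 185 177 155 116  90  88  93  94  92  94  93  91  88  88 101 115 137 168 186 184]
 [154 165 180 184 177 148 121 102  87  91  94  91  94  91  87  87  83  85 100 144 171 183]
 [143 145 163 179 184 178 165 140 105  90  88  87  86  89  87  85  85  82  84 110 151 179]
 [161 134 135 155 178 181 182 174 147 118 112 100  87  85  86  87  84  87  85  94 137 163]
 [175 151 122 117 138 154 166 174 169 165 160 136 104  94  87  88  89  88  84  91  99 117]
 [141 152 128 106 105 103 115 130 131 140 140 128 117 101  90  91  88  87  87  85  83  86]
 [100 110 112 114 103  97  95  96  98  95 100  97  95  92  91  81  86  86  81  79  86 107]]
```

The flat is small in both views. In the side view the back edge of the shaft's top is cut, tilted slightly to the right. In the top view the upper edge of its shadow is cut too. Both put the flat's heading at about +25°, give or take 15°, to be confirmed by touch. Next I'll compute the pick, gripping the hub with the tool's y about 60° from the arm to stay inside the wrist's range.

Add to h.py:
```python
def go(x,y,z,h=None):
    "delta in tool axes to a tool-down pose, tool y at heading h (deg)"
    o=robot.get_obs();R=Ro.from_rotvec(o['tool_rot']);M=R.as_matrix()
    d=R.inv().apply(np.array([x,y,z])-o['position']);r=np.zeros(3)
    cur=np.degrees(np.arctan2(M[1,1],M[0,1]))
    yv=np.array([np.cos(np.radians(cur if h is None else h)),np.sin(np.radians(cur if h is None else h)),0]);zv=np.array([0,0,-1.])
    r=(R.inv()*Ro.from_matrix(np.c_[np.cross(yv,zv),yv,zv])).as_rotvec()
    print('t',o['time_s'],'pos',o['position'].round(1),'yhead',round(cur,1),'F',o['contact_force'].round(1),'j7',o['joint_pos'][6].round(2),'| d',d.round(1),'r',r.round(3))
```

Run:
```python
from h import *
s=cam('side');t=cam('top')
print(tri(t,(390.6,213.7),s,(353.9,212.55)))
# hub: bright ring in side / top -> ellipse fit
def ell(c,x,y,w,h,f,th):
    g=cv2.resize(f(c['img'][y:y+h,x:x+w].astype(np.float32)),None,fx=8,fy=8,interpolation=cv2.INTER_CUBIC)
    k=max(cv2.findContours((g>th).astype(np.uint8),0,1)[0],key=cv2.contourArea);e=cv2.fitEllipse(cv2.convexHull(k))
    return (x+(e[0][0]+.5)/8-.5,y+(e[0][1]+.5)/8-.5),e
b=lambda i:i[:,:,2]
hs=ell(s,256,174,20,14,b,125);ht=ell(t,226,202,19,20,b,95)
print(hs,ht,tri(t,ht[0],s,hs[0]))
dk=lambda i:100-i.max(2)
kt=ell(t,246,174,13,12,dk,50);print('knob',kt,onz(t,*kt[0],105))
go(544,223,150,28.6)
```

```text
(array([ 527.61525476, -204.36365068,  198.61741682]), [0.2, 0.2])
((268.2130880355835, 181.54305982589722), ((101.20470428466797, 63.844478607177734), (61.3210334777832, 120.09540557861328), 84.49205780029297)) ((236.62084770202637, 210.59380912780762), ((88.46678161621094, 72.25047302246094), (129.86904907226562, 169.31353759765625), 37.04574203491211)) (array([546.84681243, 223.95390822,  85.79442814]), [3.1, 3.1])
knob ((254.48304843902588, 181.3790340423584), ((71.36438751220703, 62.53227233886719), (70.49897003173828, 90.33531951904297), 137.7847900390625)) [632.34501409 170.66688628 105.        ]
t 0.9 pos [262.7 675.7 231.3] yhead 68.8 F [ 0.3  0.5 -0.1] j7 -0.08 | d [-426.2 -320.1   81.3] r [0.    0.    0.701]
```

Units first: shifts go in shares of 600 mm and turns go in shares of pi/2 rad. So -426 mm is -0.71, -150 mm is -0.25, 0.7 rad is 0.4456.

Request:
steer_hand --increments "-0.0667 -0.05 0 0 0 0.0637 1;-0.1333 -0.1 0 0 0 0.1273 1;-0.2 -0.15 0 0 0 0.191 1;-0.2667 -0.2 0 0 0 0.2546 1;-0.3333 -0.25 0.0167 0 0 0.3183 1;-0.4 -0.3 0.0333 0 0 0.382 1;-0.4667 -0.35 0.0583 0 0 0.4456 1;-0.5333 -0.4 0.075 0 0 0.4456 1;-0.6 -0.45 0.0917 0 0 0.4456 1;-0.6667 -0.5 0.1083 0 0 0.4456 1;-0.71 -0.5333 0.125 0 0 0.4456 1;-0.71 -0.5333 0.135 0 0 0.4456 1"

```text
time_s: 2.1
position: [546.9, 216.5, 149.9]
tool_rot: [1.613, 2.693, -0.002]
contact_force: [0.3, 1.0, 0.3]
width: 1.002
gripper_force: 0.0
```

Run:
```python
from h import *
s=cam('side');t=cam('top')
print(onz(s,268.2,181.5,84),onz(t,236,212,84),onz(t,254.5,181.4,109))
go(544,223,150,28.6)
```

```text
[545.7126625  228.25323419  84.        ] [545.71349063 224.45549419  84.        ] [631.42766007 170.02525281 109.        ]
t 2.2 pos [543.9 222.  149.6] yhead 28.5 F [-0.4  1.2 -0.1] j7 0.15 | d [ 0.8  0.6 -0.4] r [-0.001 -0.    -0.002]
```

Converted, 90 mm is 0.15, 80 mm is 0.1333.

Request:
steer_hand --increments "0.0033 0.0033 0.05 0 0 0 1;0.0033 0.0033 0.1 0 0 0 1;0.0033 0.0033 0.1333 0 0 0 1;0.0033 0.0033 0.15 0 0 0 1;0.0033 0.0033 0.15 0 0 0 1;0.0033 0.0033 0.15 0 0 0 0;0.0033 0.0033 0.15 0 0 0 0;0.0033 0.0033 0.15 0 0 0 0;0.0033 0.0033 0.15 0 0 0 0;0.0033 0.0033 0.15 0 0 0 0;0.0033 0.0033 0.15 0 0 0 0;0.0033 0.0033 0.15 0 0 0 0" --grip_force 70

```text
time_s: 3.4
position: [545.3, 226.3, 61.9]
tool_rot: [1.602, 2.701, 0.004]
contact_force: [-1.2, 0.4, 9.9]
width: 0.539
gripper_force: 70.7
```

Request:
steer_hand --increments "0 0 0 0 0 0 0;0 0 -0.0333 0 0 0 0;0 0 -0.1 0 0 0 0;0 0 -0.1667 0 0 0 0;0 0 -0.2333 0 0 0 0;0 0 -0.2667 0 0 0 0;0 0 -0.2667 0 0 0 0"

```text
time_s: 4.1
position: [545.8, 226.2, 223.6]
tool_rot: [1.602, 2.699, 0.008]
contact_force: [-0.4, 0.9, -4.2]
width: 0.533
gripper_force: 73.4
```

Run:
```python
from h import *
go(527.6,-204.4,222,87)
s=cam('side');t=cam('top')
cv2.imwrite('pics/g.png',np.hstack([crop(t,200,130,100,100,4),crop(s,230,110,100,100,4)]))
```

```text
t 4.1 pos [545.8 226.2 223.6] yhead 28.6 F [-0.4  0.9 -4.2] j7 0.13 | d [-3.693e+02 -2.223e+02  3.000e-01] r [ 0.005  0.003 -1.019]
```

View pics/g.png

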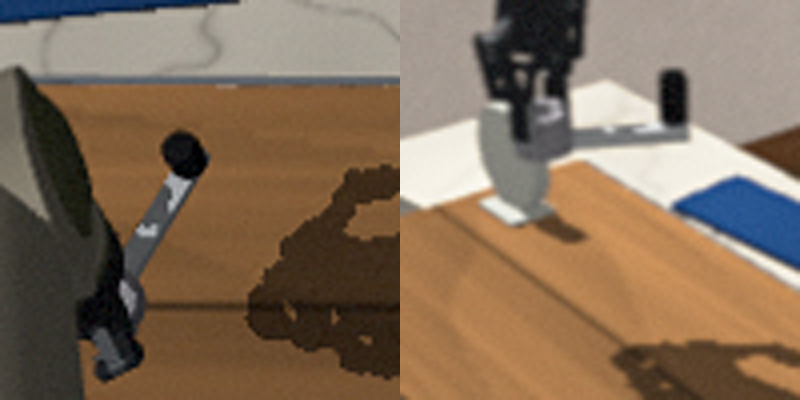

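The crank is held level. The knob is at top-view crop (184,154) and side crop (673,75). I'll check the crank's heading in the hand and carry it over.

Run:
```python
from h import *
s=cam('side');t=cam('top')
pt=(200+184.5/4-.5,130+154.5/4-.5);ps=(230+(673.5-400)/4-.5,110+75.5/4-.5)
o=robot.get_obs();p=o['position']
for X in(onz(t,*pt,p[2]-12+58),tri(t,pt,s,ps)[0]):
    d=X-p;print(X.round(1),np.hypot(d[0],d[1]).round(1),np.degrees(np.arctan2(d[1],d[0])).round(1))
```

```text
[632.4 170.9 264.6] 104.3 -31.5
[631.8 168.9 272. ] 104.7 -32.6
```

Request:
steer_hand --increments "-0.055 -0.0333 -0.0083 0 0 0 0;-0.11 -0.0667 -0.0083 0 0 0 0;-0.1667 -0.1 -0.0083 0 0 -0.0637 0;-0.2217 -0.1333 -0.0083 0 0 -0.1273 0;-0.2767 -0.1667 -0.0083 0 0 -0.191 0;-0.3333 -0.2 -0.0083 0 0 -0.2546 0;-0.3883 -0.2333 -0.0083 0 0 -0.3183 0;-0.4433 -0.2667 -0.0083 0 0 -0.382 0;-0.5 -0.3 -0.0083 0 0 -0.4456 0;-0.555 -0.3333 -0.0083 0 0 -0.5093 0;-0.6 -0.3617 -0.0083 0 0 -0.573 0;-0.615 -0.37 -0.0083 0 0 -0.6494 0"

```text
time_s: 5.5
position: [525.0, -208.7, 223.4]
tool_rot: [-0.081, -3.137, 0.001]
contact_force: [0.4, 0.4, -5.0]
width: 0.534
gripper_force: 73.4
```

Request:
steer_hand --increments "0 0 0 0 0 0 0;0 0 0 0 0 0 0"

```text
time_s: 5.7
position: [526.1, -203.8, 224.0]
tool_rot: [-0.085, -3.138, -0.002]
contact_force: [0.6, 0.1, -4.0]
width: 0.54
gripper_force: 73.4
```

Run:
```python
from h import *
go(527.6,-204.4,222,87)
s=cam('side');t=cam('top')
cv2.imwrite('pics/g2.png',np.hstack([crop(t,350,160,80,100,5),crop(s,320,150,80,100,5)]))
```

```text
t 5.7 pos [ 526.1 -203.8  224. ] yhead 86.9 F [ 0.6  0.1 -4. ] j7 1.75 | d [-1.5 -0.6  2. ] r [ 0.001 -0.002 -0.002]
```

View pics/g2.png

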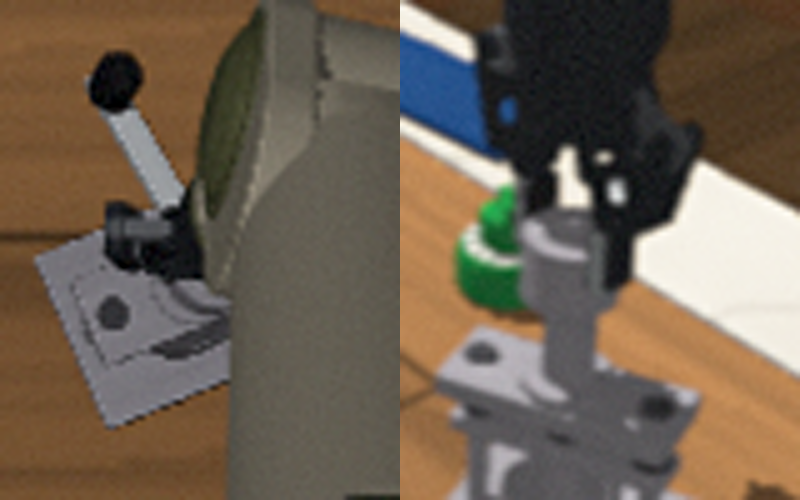

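In the side crop the hub (x≈518–618) sits almost concentric above the shaft (542–600). The remaining offset is about 1.2 mm, which matches the computed one. I'll correct it and descend gently.

Converted, 16 mm is 0.0267, -1.5 mm is -0.0025.

Request:
steer_hand --increments "-0.0025 -0.001 0.0083 0 0 0 0;-0.0025 -0.001 0.0167 0 0 0 0;-0.0025 -0.001 0.02 0 0 0 0;-0.0025 -0.001 0.0233 0 0 0 0;-0.0025 -0.001 0.0267 0 0 0 0;-0.0025 -0.001 0.0267 0 0 0 0"

```text
time_s: 6.4
position: [528.1, -205.0, 209.1]
tool_rot: [-0.08, -3.14, -0.0]
contact_force: [0.7, -0.3, -4.7]
width: 0.54
gripper_force: 73.4
```

```bash
python3 -c "
from h import *;go(527.6,-204.4,222,87);print(robot.get_obs()['wrist_torque'])"
```

```text
t 6.4 pos [ 528.1 -205.   209.1] yhead 87.1 F [ 0.7 -0.3 -4.7] j7 1.75 | d [  0.5   0.6 -12.9] r [ 0.    -0.     0.002]
[-0.08930228  0.11615138  0.00969322]
```

Converted, 3 mm is 0.005, 2 mm is 0.0033.

Request:
steer_hand --increments "0 0 0.0017 0 0 0 0;0 0 0.0033 0 0 0 0;0 0 0.005 0 0 0 0;0 0 0.005 0 0 0 0"

```text
time_s: 6.8
position: [528.3, -205.2, 206.6]
tool_rot: [0.08, 3.14, -0.0]
contact_force: [-1.0, 0.1, 0.2]
width: 0.536
gripper_force: 73.9
```

```bash
python3 -c "
from h import *;go(527.6,-204.4,222,87);print(robot.get_obs()['wrist_torque'])"
```

```text
t 6.8 pos [ 528.3 -205.2  206.6] yhead 87.1 F [-1.   0.1  0.2] j7 1.75 | d [  0.8   0.8 -15.4] r [-0.     0.001  0.001]
[ 0.00637645  0.19997387 -0.01416049]
```

Units first: shifts go in shares of 600 mm and turns go in shares of pi/2 rad. So 1.5 mm is 0.0025, 1 mm is 0.0017.

Request:
steer_hand --increments "0 0 0.0017 0 0 0 0;0 0 0.0025 0 0 0 0;0 0 0.0025 0 0 0 0"

```text
time_s: 7.1
position: [528.8, -204.7, 204.8]
tool_rot: [0.079, 3.139, 0.0]
contact_force: [2.7, 1.7, -3.5]
width: 0.539
gripper_force: 73.5
```

```bash
python3 -c "
from h import *;go(527.6,-204.4,222,87);print(robot.get_obs()['wrist_torque'])"
```

```text
t 7.1 pos [ 528.8 -204.7  204.8] yhead 87.1 F [ 2.7  1.7 -3.5] j7 1.75 | d [  1.2   0.3 -17.2] r [0.    0.001 0.002]
[ 0.28393917 -0.45843021  0.05739766]
```

Converted, 3 mm is 0.005, 2 mm is 0.0033.

Request:
steer_hand --increments "0 0 0.0017 0 0 0 0;0 0 0.0033 0 0 0 0;0 0 0.005 0 0 0 0;0 0 0.005 0 0 0 0"

```text
time_s: 7.5
position: [528.7, -204.7, 201.7]
tool_rot: [0.079, 3.14, 0.0]
contact_force: [4.7, 3.2, -2.8]
width: 0.532
gripper_force: 73.5
```

```bash
python3 -c "
from h import *;go(527.6,-204.4,222,87);print(robot.get_obs()['wrist_torque'])"
```

```text
t 7.5 pos [ 528.7 -204.7  201.7] yhead 87.1 F [ 4.7  3.2 -2.8] j7 1.75 | d [  1.1   0.3 -20.3] r [0.    0.001 0.002]
[ 0.7752469  -0.89401084  0.04865165]
```

Converted, 8 mm is 0.0133, 6 mm is 0.01.

Request:
steer_hand --increments "-0.0013 0.0008 0 0 0 0 0;-0.0013 0.0008 0.0033 0 0 0 0;-0.0013 0.0008 0.0067 0 0 0 0;-0.0013 0.0008 0.01 0 0 0 0;-0.0013 0.0008 0.0133 0 0 0 0;-0.0013 0.0008 0.0133 0 0 0 0"

```text
time_s: 8.1
position: [529.0, -204.6, 193.4]
tool_rot: [-0.08, -3.14, -0.0]
contact_force: [3.9, 2.8, -5.7]
width: 0.535
gripper_force: 73.4
```

```bash
python3 -c "
from h import *;go(527.6,-204.4,222,87);print(robot.get_obs()['wrist_torque'])"
```

```text
t 8.1 pos [ 529.  -204.6  193.4] yhead 87.1 F [ 3.9  2.8 -5.7] j7 1.74 | d [  1.4   0.1 -28.6] r [ 0.    -0.     0.002]
[ 0.55867633 -0.70731033  0.01841078]
```

Sliding on well. Continuing to the shoulder.

Converted, 18 mm is 0.03, 17 mm is 0.0283.

Request:
steer_hand --increments "-0.0013 0.0008 0.005 0 0 0 0;-0.0013 0.0008 0.01 0 0 0 0;-0.0013 0.0008 0.015 0 0 0 0;-0.0013 0.0008 0.02 0 0 0 0;-0.0013 0.0008 0.025 0 0 0 0;-0.0013 0.0008 0.0283 0 0 0 0;-0.0013 0.0008 0.03 0 0 0 0;-0.0013 0.0008 0.03 0 0 0 0"

```text
time_s: 8.9
position: [529.5, -204.3, 175.6]
tool_rot: [-0.08, -3.14, 0.0]
contact_force: [-1.3, 0.3, -4.7]
width: 0.537
gripper_force: 73.4
```

```bash
python3 -c "
from h import *;go(527.6,-204.4,222,87);print(robot.get_obs()['wrist_torque'])"
```

```text
t 8.9 pos [ 529.5 -204.3  175.6] yhead 87.1 F [-1.3  0.3 -4.7] j7 1.74 | d [  1.9  -0.2 -46.4] r [-0.    -0.001  0.001]
[ 0.07439781  0.19575997 -0.03976587]
```

Converted, 3 mm is 0.005, 2 mm is 0.0033.

Request:
steer_hand --increments "0 0 0.0017 0 0 0 0;0 0 0.0033 0 0 0 0;0 0 0.005 0 0 0 0;0 0 0.005 0 0 0 0"

```text
time_s: 9.3
position: [529.5, -204.2, 173.9]
tool_rot: [0.08, 3.141, -0.0]
contact_force: [-5.3, 1.9, 9.5]
width: 0.538
gripper_force: 74.9
```

```bash
python3 -c "
from h import *;go(527.6,-204.4,222,87);print(robot.get_obs()['wrist_torque'])"
```

```text
t 9.3 pos [ 529.5 -204.2  173.9] yhead 87.1 F [-5.3  1.9  9.5] j7 1.74 | d [  1.9  -0.3 -48.1] r [-0.     0.     0.001]
[0.45670924 1.34234519 0.05855683]
```

Contact at z≈174.5 means the underside is at 162, which is home. Releasing and rising.

Converted, -105 mm is -0.175, -70 mm is -0.1167.

Request:
steer_hand --increments "0 0 -0.0033 0 0 0 0;0 0 -0.0033 0 0 0 1;0 0 -0.0033 0 0 0 1;0 0 -0.0033 0 0 0 1;0 0 -0.0033 0 0 0 1;0 0 -0.05 0 0 0 1;0 0 -0.1167 0 0 0 1;0 0 -0.175 0 0 0 1;0 0 -0.175 0 0 0 1"

```text
time_s: 10.2
position: [532.1, -204.9, 282.4]
tool_rot: [0.08, 3.133, -0.003]
contact_force: [0.5, -0.3, -0.2]
width: 1.002
gripper_force: 0.0
```

Run:
```python
from h import *
go(527.6,-204.4,222,87)
s=cam('side');t=cam('top')
cv2.imwrite('pics/g3.png',np.hstack([crop(t,350,160,80,100,5),crop(s,330,150,80,100,5)]))
```

```text
t 10.2 pos [ 532.1 -204.9  282.4] yhead 87.1 F [ 0.5 -0.3 -0.2] j7 1.76 | d [ 5.   0.4 60.4] r [-0.002  0.008  0.001]
```

View pics/g3.png

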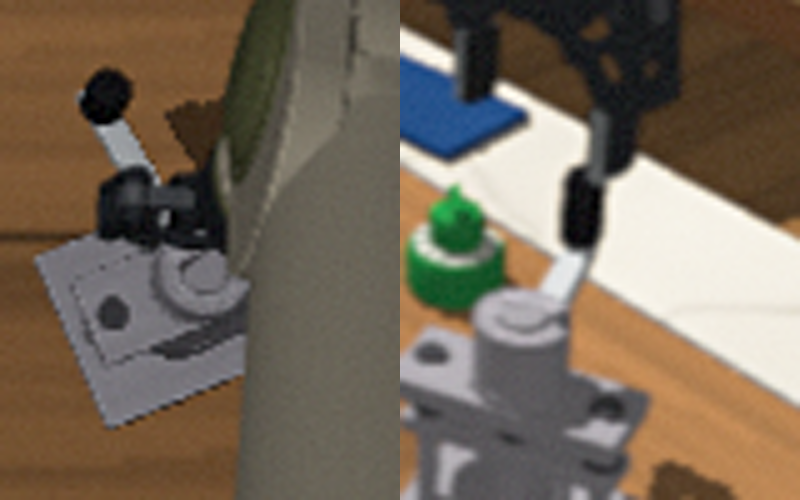

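The crank is home, with the shaft flush in the hub. The knob top is at top crop (106,93) and side crop (583,177). I'll measure it and move to the knob.

Run:
```python
from h import *
s=cam('side');t=cam('top')
X,e=tri(t,(370.8,178.2),s,(366.2,185));print(X,e,onz(t,370.8,178.2,221))
X=onz(t,370.8,178.2,221)
print(np.degrees(np.arctan2(X[1]+204.4,X[0]-528)),np.hypot(X[1]+204.4,X[0]-528))
go(X[0],X[1],186,87)
```

```text
[ 619.13144992 -151.80463399  218.30054428] [0.5, 0.5] [ 618.0832423  -151.13259962  221.        ]
30.596380600705736 104.65374568778526
t 10.4 pos [ 529.3 -204.   276.8] yhead 87.1 F [-0.2 -1.  -0.3] j7 1.76 | d [-86.1  57.3  90.7] r [ 0.    -0.001  0.002]
```

Converted, 90 mm is 0.15, -86 mm is -0.1433.

Request:
steer_hand --increments "-0.05 0.0333 0 0 0 0 1;-0.1 0.0667 0 0 0 0 1;-0.1433 0.095 0 0 0 0 1;-0.1433 0.095 0.0167 0 0 0 1;-0.1433 0.095 0.0667 0 0 0 1;-0.1433 0.095 0.1167 0 0 0 1;-0.1433 0.095 0.1417 0 0 0 1;-0.1433 0.095 0.15 0 0 0 1;-0.1433 0.095 0.15 0 0 0 1;-0.1433 0.095 0.15 0 0 0 0;-0.1433 0.095 0.15 0 0 0 0;-0.1433 0.095 0.15 0 0 0 0" --grip_force 40

```text
time_s: 11.6
position: [619.0, -151.8, 188.7]
tool_rot: [0.08, 3.139, -0.0]
contact_force: [0.4, 0.2, -1.0]
width: 0.518
gripper_force: 0.0
```

Request:
steer_hand --increments "0 0 0 0 0 0 0;0 0 0 0 0 0 0;0 0 0 0 0 0 0"

```text
time_s: 11.9
position: [618.9, -151.7, 188.2]
tool_rot: [0.08, 3.14, -0.0]
contact_force: [0.5, -0.2, 2.3]
width: 0.28
gripper_force: 41.5
```

```bash
python3 -c "
from h import *;go(527.6,-204.4,186,87)"
```

```text
t 11.9 pos [ 618.9 -151.7  188.2] yhead 87.1 F [ 0.5 -0.2  2.3] j7 1.62 | d [ 88.5 -57.3   2.1] r [-0.     0.001  0.002]
```

Add to h.py:
```python
def arc(n,st,c=(528.3,-204.3),r=104.8):
    o=robot.get_obs();R=Ro.from_rotvec(o['tool_rot']);p=o['position']
    a=np.arctan2(p[1]-c[1],p[0]-c[0]);print('ang',np.degrees(a).round(1),'r',np.hypot(p[1]-c[1],p[0]-c[0]).round(1),'j7',o['joint_pos'][6].round(2),'F',o['contact_force'].round(1))
    for k in range(1,n+1):
        X=np.array([c[0]+r*np.cos(a-k*st),c[1]+r*np.sin(a-k*st),p[2]]);print(R.inv().apply(X-p)[:2].round(0).tolist(),end='')
    print()
```

```bash
python3 -c "
from h import *;arc(12,.2)"
```

```text
ang 30.1 r 104.7 j7 1.62 F [ 0.5 -0.2  2.3]
[-10.0, -19.0][-15.0, -39.0][-17.0, -60.0][-14.0, -80.0][-8.0, -100.0][3.0, -118.0][17.0, -134.0][33.0, -147.0][52.0, -156.0][72.0, -161.0][93.0, -162.0][114.0, -159.0]
```

Converted, -162 mm is -0.27, -161 mm is -0.2683.

Request:
steer_hand --increments "-0.0167 -0.0317 0 0 0 0 0;-0.025 -0.065 0 0 0 0 0;-0.0283 -0.1 0 0 0 0 0;-0.0233 -0.1333 0 0 0 0 0;-0.0133 -0.1667 0 0 0 0 0;0.005 -0.1967 0 0 0 0 0;0.0283 -0.2233 0 0 0 0 0;0.055 -0.245 0 0 0 0 0;0.0867 -0.26 0 0 0 0 0;0.12 -0.2683 0 0 0 0 0;0.155 -0.27 0 0 0 0 0;0.155 -0.27 0 0 0 0 0"

```text
time_s: 13.1
position: [514.5, -309.6, 188.2]
tool_rot: [-0.084, -3.139, 0.0]
contact_force: [-0.6, -0.2, 4.0]
width: 0.273
gripper_force: 41.7
```

```bash
python3 -c "
from h import *;go(527.6,-204.4,186,87);arc(10,.2)"
```

```text
t 13.1 pos [ 514.5 -309.6  188.2] yhead 87.0 F [-0.6 -0.2  4. ] j7 1.91 | d [ -7.5 105.7   2.2] r [-0.    -0.001 -0.001]
ang -97.5 r 106.2 j7 1.91 F [-0.6 -0.2  4. ]
[20.0, 5.0][40.0, 13.0][57.0, 24.0][72.0, 39.0][84.0, 56.0][92.0, 76.0][96.0, 96.0][96.0, 117.0][92.0, 137.0][83.0, 157.0]
```

Converted, 137 mm is 0.2283, 117 mm is 0.195.

Request:
steer_hand --increments "0.0333 0.0083 0 0 0 0 0;0.0667 0.0217 0 0 0 0 0;0.095 0.04 0 0 0 0 0;0.12 0.065 0 0 0 0 0;0.14 0.0933 0 0 0 0 0;0.1533 0.1267 0 0 0 0 0;0.16 0.16 0 0 0 0 0;0.16 0.195 0 0 0 0 0;0.1533 0.2283 0 0 0 0 0;0.1533 0.2283 0 0 0 0 0"

```text
time_s: 14.1
position: [428.8, -164.2, 187.2]
tool_rot: [-0.075, -3.133, -0.003]
contact_force: [-13.6, 5.7, 9.4]
width: 0.27
gripper_force: 42.4
```

```bash
python3 -c "
from h import *;go(527.6,-204.4,186,87);arc(9,.15)"
```

```text
t 14.1 pos [ 428.8 -164.2  187.2] yhead 87.3 F [-13.6   5.7   9.4] j7 1.7 | d [-100.6  -35.4    0.4] r [ 0.002 -0.008  0.004]
ang 158.0 r 107.2 j7 1.7 F [-13.6   5.7   9.4]
[-9.0, 14.0][-17.0, 27.0][-27.0, 39.0][-39.0, 49.0][-52.0, 57.0][-67.0, 64.0][-82.0, 68.0][-98.0, 69.0][-113.0, 69.0]
```

Request:
steer_hand --increments "0 0 0 0 0 0 0;0 0 0 0 0 0 0"

```text
time_s: 14.3
position: [428.1, -166.0, 187.1]
tool_rot: [-0.079, -3.132, -0.003]
contact_force: [-13.6, 6.5, 10.7]
width: 0.279
gripper_force: 42.4
```

```bash
python3 -c "
from h import *;arc(9,.15,c=(527,-203.8),r=105)"
```

```text
ang 159.1 r 105.9 j7 1.7 F [-13.6   6.5  10.7]
[-7.0, 14.0][-15.0, 28.0][-25.0, 40.0][-37.0, 50.0][-50.0, 59.0][-64.0, 66.0][-79.0, 70.0][-95.0, 72.0][-111.0, 72.0]
```

Converted, 50 mm is 0.0833, 40 mm is 0.0667.

Request:
steer_hand --increments "0.0033 0.0017 -0.0017 0 0 0 0;0.0033 0.0017 -0.0017 0 0 0 0;-0.0083 0.025 -0.0017 0 0 0 0;-0.0217 0.0467 -0.0017 0 0 0 0;-0.04 0.0667 -0.0017 0 0 0 0;-0.0617 0.0833 -0.0017 0 0 0 0;-0.0617 0.0833 -0.0017 0 0 0 0"

```text
time_s: 15.0
position: [471.1, -114.8, 188.2]
tool_rot: [-0.073, -3.136, -0.006]
contact_force: [-8.8, 14.8, 6.1]
width: 0.276
gripper_force: 42.0
```

```bash
python3 -c "
from h import *;arc(9,.15,c=(527.3,-204),r=105)"
```

```text
ang 122.2 r 105.4 j7 1.58 F [-8.8 14.8  6.1]
[-14.0, 8.0][-28.0, 14.0][-44.0, 17.0][-59.0, 18.0][-75.0, 17.0][-90.0, 14.0][-105.0, 8.0][-119.0, 1.0][-131.0, -9.0]
```

Converted, -43 mm is -0.0717, -27 mm is -0.045.

Request:
steer_hand --increments "0.0017 0.0033 -0.0017 0 0 0 0;0.0017 0.0033 -0.0017 0 0 0 0;-0.0217 0.0167 -0.0017 0 0 0 0;-0.045 0.0283 -0.0017 0 0 0 0;-0.0717 0.0333 -0.0017 0 0 0 0;-0.0717 0.0333 -0.0017 0 0 0 0"

```text
time_s: 15.6
position: [518.2, -99.2, 189.4]
tool_rot: [0.076, 3.14, 0.003]
contact_force: [-1.1, 7.3, -2.2]
width: 0.274
gripper_force: 41.1
```

```bash
python3 -c "
from h import *;arc(7,.1,c=(527.5,-204),r=105.5);print(robot.get_obs()['joint_pos'],robot.get_obs()['wrist_torque'])"
```

```text
ang 95.1 r 105.2 j7 1.54 F [-1.1  7.3 -2.2]
[-10.0, 1.0][-21.0, 1.0][-31.0, -0.0][-42.0, -2.0][-52.0, -6.0][-61.0, -10.0][-71.0, -15.0]
[ 0.1507317   0.42270176 -0.09273886  2.0882601   0.06088148  0.63223256
  1.53960084] [1.73355134 0.09655518 0.06281268]
```

Converted, -21 mm is -0.035, -10 mm is -0.0167.

Request:
steer_hand --increments "-0.0167 0.0033 0.0017 0 0 0 0;-0.035 0.0033 0.0017 0 0 0 0;-0.035 0.0033 0.0017 0 0 0 0"

```text
time_s: 15.9
position: [538.4, -97.9, 188.6]
tool_rot: [0.076, 3.141, 0.004]
contact_force: [-1.9, 10.1, 2.0]
width: 0.275
gripper_force: 41.5
```

```bash
python3 -c "
from h import *;arc(5,.1,c=(527.5,-204),r=105.5)"
```

```text
ang 84.2 r 106.7 j7 1.54 F [-1.9 10.1  2. ]
[-10.0, -2.0][-21.0, -4.0][-31.0, -8.0][-41.0, -12.0][-50.0, -17.0]
```

Converted, -21 mm is -0.035, -10 mm is -0.0167.

Request:
steer_hand --increments "-0.0167 -0.0017 0 0 0 0 0;-0.035 -0.0067 0 0 0 0 0;-0.035 -0.0067 0 0 0 0 0"

```text
time_s: 16.2
position: [555.7, -100.7, 188.1]
tool_rot: [-0.074, -3.134, -0.008]
contact_force: [-9.4, 17.3, 8.7]
width: 0.279
gripper_force: 42.3
```

```bash
python3 -c "
from h import *;arc(5,.1,c=(527.5,-204),r=105.5)"
```

```text
ang 74.7 r 107.0 j7 1.54 F [-9.4 17.3  8.7]
[-10.0, -4.0][-20.0, -8.0][-29.0, -13.0][-38.0, -19.0][-46.0, -25.0]
```

Converted, -5 mm is -0.0083, -3 mm is -0.005.

Request:
steer_hand --increments "-0.0017 0.0025 -0.0017 0 0 0 0;-0.005 0.0017 -0.0017 0 0 0 0;-0.0083 0 -0.0017 0 0 0 0;-0.0083 0 -0.0017 0 0 0 0"

```text
time_s: 16.6
position: [557.7, -101.2, 188.3]
tool_rot: [-0.074, -3.129, -0.007]
contact_force: [-15.6, 16.4, 7.6]
width: 0.274
gripper_force: 42.2
```

```bash
python3 -c "
from h import *;arc(2,.1,c=(527.5,-204),r=105.5)"
```

```text
ang 73.6 r 107.1 j7 1.54 F [-15.6  16.4   7.6]
[-10.0, -5.0][-19.0, -9.0]
```

The tangential load is about 19 N, against the 0.5 N needed for winding, so this is the hard stop. Easing the radial load, letting go and rising.

Converted, 160 mm is 0.2667, 120 mm is 0.2.

Request:
steer_hand --increments "0 0.005 -0.0033 0 0 0 0;0 0.005 -0.0033 0 0 0 0;0 0.005 -0.0033 0 0 0 1;0 0.005 -0.0033 0 0 0 1;0 0.005 -0.0033 0 0 0 1;0 0.005 -0.0033 0 0 0 1;0 0.005 -0.05 0 0 0 1;0 0.005 -0.1167 0 0 0 1;0 0.0667 -0.1667 0 0 0 1;0 0.1333 -0.1667 0 0 0 1;0 0.2 -0.1667 0 0 0 1;0 0.2667 -0.1667 0 0 0 1"

```text
time_s: 17.8
position: [571.3, 55.4, 290.6]
tool_rot: [0.081, 3.139, 0.0]
contact_force: [-0.2, 1.2, -0.1]
width: 0.998
gripper_force: 0.0
```

Request:
steer_hand --increments "0.0667 0.0667 0 0 0 0 1;0.0667 0.0667 0 0 0 0 1"

```text
time_s: 18.0
position: [530.2, 101.0, 289.9]
tool_rot: [-0.069, -3.14, -0.003]
contact_force: [0.0, 0.5, 0.1]
width: 0.997
gripper_force: 0.0
```

Run:
```python
from h import *
go(527.6,-204.4,186,87)
s=cam('side');t=cam('top')
cv2.imwrite('pics/g4.png',np.hstack([crop(t,350,160,80,100,5),crop(s,320,160,80,100,5)]))
```

```text
t 18.0 pos [530.2 101.  289.9] yhead 87.5 F [0.  0.5 0.1] j7 1.17 | d [ -11.  -305.4  103.4] r [ 0.002 -0.001  0.008]
```

View pics/g4.png

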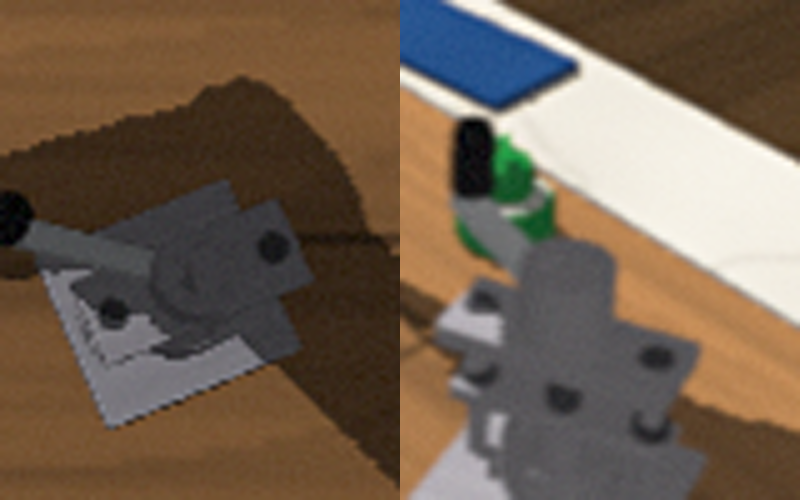

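The gripper is clear. The crank is still on, with the knob at top crop (10,218) and side crop (474,122). I'll check the height for seating and the angle.

Run:
```python
from h import *
s=cam('side');t=cam('top')
pt=(350+10.5/5-.5,160+218.5/5-.5);ps=(320+74.5/5-.5,160+122.5/5-.5)
print(tri(t,pt,s,ps));X=onz(t,*pt,221);print(X,np.degrees(np.arctan2(X[1]+204.2,X[0]-528)))
for n,p in(('timer',(316,172)),):print(n,onz(t,*p,117))
print(robot.get_obs()['time_s'])
```

```text
(array([ 551.99920431, -100.76867863,  222.62723063]), [1.0, 1.0])
[ 551.41813632 -100.29184162  221.        ] 77.2992540666386
timer [658.42132946  -6.7985074  117.        ]
18.2
```

```bash
python3 -c "
from plant import robot, camrig, workorder;print(workorder.close_job())"
```

```text
the job is handed in; nothing more can be done
None
```

The crank is back on, fully home on the spindle, and the press is wound clockwise by the knob to its hard stop (resistance there rose to about 19 N). I then let go, moved the arm clear and handed the job in at about 18 s. I didn't re-measure the timer, thermometer or jar at the end, but the arm passed well above them throughout.

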